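# Lay out the desk tray as drawn, with the stapler in its sprung bay

## Robot

A 6-joint arm with a two-finger parallel gripper is mounted at the origin on the work surface. World frame = base frame: x ahead of the robot, y to its left, z up, the work surface at z = 0. Lengths are in mm, angles in rad, forces in N, time in s.
With the tool pointing down it reaches from about 350 to 725 mm from the base axis. Payload 4.3 kg.
Tool frame: the origin (TCP) lies at the very end of the fingers, on their centre line; the grasp point (between the pads) lies 19 mm behind it; z points along the fingers, y is the line along which they close (so a half turn about z gives the same grasp; the last joint's range is limited). The gripper opens to 85 mm and grips with 20 to 120 N. Pads are 22 mm wide; open, the fingers measure 114 mm over their backs; the gripper's body (76 mm by 85 mm) begins 54 mm behind the grasp point. The pads swing forward as they close: fully open they stand 13 mm farther back than shut.
Start: joints at [-1.401, 0.377, 0.081, 1.274, 0, 1.46], TCP at [158.804, -552.674, 231.329] pointing down, gripper open.
Joint ranges: [-2.72, 2.72], [-0.84, 1.66], [-1.02, 1.22], [-1.77, 2.12], [-1.37, 1.28], [-3.14, 3.14]. Speed limits (rad/s): [2.57, 2.57, 3.14, 3.14, 3.14, 3.14].

## Interface

Orientations are given as [roll, pitch, yaw] about the fixed x, y, z axes, in that order (R = Rz(yaw) Ry(pitch) Rx(roll)).
In Python, from rig import bot, vision gives the robot as it stands.
- The arm moves only by the tool jog_arm, never from a script. Its arguments are lists of equal length, an entry for each row: "slide": the shift along the tool's x, y, z in cm, a list of three; "roll": the turn about the tool's z in degrees; "gripper": the finger opening in cm, from 0 to 8.54. A call has 1 to 5 rows; each row is the pose to reach, as a shift and turn from the pose commanded when the call began, along the tool's axes at that moment; what a row does not reach only later rows make up. A row lasts 1/8 s, in which the tool goes at most 62.5 mm and 10.7 degrees, less where a joint would pass 70% of its speed; a pose out of reach is approached as far as the arm can. A call with a gripper value outside its range is refused whole. The fingers move at their own pace and stop on an object; "force" is the grip in N (left out, the last holds). Time passes only in rows, so rows that repeat a pose let the fingers close. It gives the time, the measured TCP pose, the force, the opening and the grip force at its end, in the units of the state.
- bot.state(): the state, without advancing time (a new reading comes with each control period).
- vision.snapshot(name): name is "scene" or "top"; returns a dict with "frame" (400x640x3 uint8, red, green, blue), "range_z" (400x640 float32, mm along the optical axis (not along the pixel's ray), 0 where there is no reading), "fx", "fy", "cx", "cy" (pixels), "rvec" (rotation vector, rad) and "tvec" (3), from world to camera coordinates, as OpenCV has them. Camera axes: x right, y down, z forward; pixel columns grow to the right and rows downward; lengths in mm; the calibration is good to about 2 mm. A picture is of the moment at which its call begins.
- bot.job_done(): hands the job in; it is judged then, once.
The state is a dict: "time": time; "joints": joint angles; "qvel": joint speeds; "joint_torque": joint torques, N m; "ee_pos": TCP position; "tcp_rot": TCP orientation; "wrist_force": force on the tool from outside, world axes, zero at the start; "moment": the same for the moment, N m; "gripper_width": opening from 0.0 (shut) to 1.0 (fully open); "grasp_force": force on a finger pad.
Only numpy, scipy, OpenCV 4.12 (cv2) and the standard library are available. Lean on these libraries where they do the work, as an engineer would, in place of code of your own. Each camera call takes 0.05 s, during which the arm holds its last target. There are 200 camera calls.

## Task

Put the stapler, the magnifying glass and the tape dispenser flat into the desk tray so that each lies in its own drawn outline, the same way round as drawn: the stapler goes in the sprung bay, nose towards the sliding keeper, held clamped between keeper and stop. Set everything down gently, let the keeper come back slowly with the stapler until it meets the stop rather than letting it snap, and do not ram the stapler against the stop. Leave the vase, the mug and the pen carousel as they are.

Things in the scene. Friction and masses are not known exactly. Their poses are not given: they have to be found in the camera images.
- tray: Fixed low tray, 240 (x) x 330 (y) mm, floor 4 mm above the desk, wooden rim 14 mm high, 6 mm thick. Origin: centre of its underside; z up. The stapler's bay runs along its y on the robot's side, centre line at x = -55 mm; two paper cards lie side by side on the far half, at x = 50 mm, y = -78 and +78 mm (which is where varies).
- bay (a point): Middle of the stapler's bay, on the tray floor; axes as the tray's. The drawn stapler outline points its narrower nose to +y. The keeper is at the +y end, the stop at the -y end. The 130 mm stapler is longer than the free gap: once home it holds the keeper pushed back 4 to 16 mm, its middle within 6 mm of this point along y.
- stop_track: Flat slotted steel track on the tray floor on which the stop is set; origin on the tray floor, 65 mm from bay towards -y. The stop is an aluminium bar 50 (x) x 18 (y) mm, 12 mm high, rigid once set; its face towards the bay lies anywhere within 6 mm of this point along y, set anew each time and not reported: find it by touch or sight. Pressing it over 40 N is ramming.
- keeper (a joint): Sprung sliding keeper, block 44 (x) x 16 (y) mm, 3 to 34 mm above the tray floor. In m: 0 at rest, its face then at y = +55 mm of bay; grows as pushed to +y, at most 0.032. Spring: about 4 N at 0, 0.3 N more per mm, hardly damped, so it snaps if let go; it must return slower than 0.1 m/s.
- stapler: Red plastic desk stapler, 130 mm long (x, nose at +x), 50 mm high, about 0.28 kg. Origin: centre of its underside. Base plate 130 x 36 x 10 mm, its ends are the stapler's ends; upper arm 124 mm long, 32 mm wide, from 28 to 50 mm height: grip it across the arm at mid-length. Pushing its nose against the keeper can pitch it nose down in the fingers; pressing it on the floor levels it.
- stapler_nose (a point): Nose end of the stapler's base plate, 65 mm from the origin along its x, 5 mm up.
- magnifier: Steel magnifying glass lying flat, 140 mm long (x), 12 mm thick, about 0.14 kg. Origin: underside, mid-length. Round frame 66 mm across centred at x = +37 mm; flat handle 18 mm wide from x = -70 to -4 mm.
- lens (a point): Centre of the magnifying glass's lens, at its underside.
- handle_end (a point): Point in the magnifying glass's handle, 60 mm from its origin along -x, at its underside.
- dispenser: Black tape dispenser, 116 mm long (x, cutter at +x), about 0.35 kg. Origin: centre of its underside. Base 36 mm wide and 26 mm high; a tape roll 19 mm wide, centred at x = -17 mm, stands up to 62 mm height; cutter post to 41 mm height at x = +50 mm.
- cutter (a point): Below the dispenser's cutter, 50 mm from its origin along its x, at its underside.
- spot_lens (a point): Centre of the round lens drawn on the magnifier's paper card in the tray (card 146 x 84 mm, lying on the tray floor). The magnifier's long axis lies along the tray's y, lens towards +y.
- spot_handle (a point): Where the point handle_end belongs on that drawing, 97 mm from spot_lens.
- spot_tape (a point): Centre of the tape dispenser drawn on the other paper card; the dispenser's origin belongs over it.
- spot_cutter (a point): Where the point cutter belongs on that drawing, 50 mm from spot_tape towards the tray's +y; the drawn outline is narrower at this end.
- vase: Empty white ceramic vase, 88 mm across, 156 mm high, bystander. Origin: centre of its underside.
- mug: Ceramic mug, 80 mm across, 90 mm high, bystander. Origin: centre of its underside.
- carousel_axis (a point): Axis of the rotating pen carousel (bystander, 116 mm across, 180 mm high with its pens), at the height of the desk.
- carousel (a joint): Angle of the pen carousel about its upright axis (rad), counter-clockwise from above. It turns easily if brushed.
Not all that is in view belongs to the job. Several things have the shape of the dispenser; the one meant has the colours described above.

How it is judged (in metres and radians):
At the end, for the whole second after the job is handed in: All three lie flat and still on the tray floor. Stapler: nose to the keeper, within 8 mm of the bay line, 12 mm along it and 0.12 rad, keeper pushed back over 2 mm and pressing. Magnifier lens and dispenser centre within 10 mm, handle point and cutter within 12 mm of the drawing (angle between each of stapler, magnifier, dispenser's own z axis and vertical below 0.08 rad and z of each of stapler, magnifier, dispenser in the frame of tray below 0.0075 m and linear speed of each of stapler, magnifier, dispenser below 0.02 m/s and angular speed of each of stapler, magnifier, dispenser below 0.2 rad/s and value of joint keeper above 0.002 m and contact force between stapler and tray above 3.5 N and x of stapler in the frame of bay between -0.008 and 0.008 m and y of stapler in the frame of bay between -0.012 and 0.012 m and y of stapler_nose in the frame of bay above 0.05 m and angle between the x axis of stapler and the y axis of tray, either way round below 0.12 rad and horizontal distance between lens and spot_lens below 0.01 m and horizontal distance between handle_end and spot_handle below 0.012 m and horizontal distance between dispenser and spot_tape below 0.01 m and horizontal distance between cutter and spot_cutter below 0.012 m); the robot touches nothing.
It fails at once if the keeper snaps back (faster than 0.1 m/s) (velocity of joint keeper below -0.1 m/s).
It fails at once if the stapler is rammed against the stop (over 40 N) (contact force between stapler and stop_track above 40 N).
It fails at once if one of the three is dropped or slammed into the tray (faster than 0.5 m/s at its floor) ((z of stapler in the frame of tray below 0.012 m and horizontal distance between stapler and tray below 0.16 m and linear speed of stapler above 0.5 m/s) or (z of magnifier in the frame of tray below 0.012 m and horizontal distance between magnifier and tray below 0.16 m and linear speed of magnifier above 0.5 m/s) or (z of dispenser in the frame of tray below 0.012 m and horizontal distance between dispenser and tray below 0.16 m and linear speed of dispenser above 0.5 m/s)).
It fails at once if vase, mug or carousel disturbed (moved over 20 mm, or the carousel set turning over 0.5 rad/s) (distance of any of vase, mug from where it was at the start of the episode above 0.02 m or velocity of joint carousel above 0.5 rad/s or velocity of joint carousel below -0.5 rad/s).
It also fails if it takes over 72 s, if anything falls off the work surface, if the arm or the gripper's body presses on something with over 40 N, if the wrist force passes 120 N, or if a joint passes its speed limit or range.

## Working session

There is one attempt and no reset: what is moved stays moved. The work goes in short steps, Python scripts to look and compute and a tool call to move; the robot and the scene stay as the last step left them, time stands still between calls to the robot, and variables do not carry over. Pictures are saved under pics/ and viewed, at most 10 in all, crops included, and the job is handed in when it is done.

Besides the shell and the picture viewer there is one more tool, called after ">>>" as name(argument=value, ...), one argument or row to a line, values as JSON. jog_arm: Moves the arm, as the interface text tells. Its arguments: {"type":"object","properties":{"slide":{"type":"array"},"roll":{"type":"array"},"gripper":{"type":"array"},"force":{"type":"number"}},"required":["slide","roll","gripper"]}

```bash
mkdir -p pics; ls
cat > h.py <<'E'
import numpy as np, cv2
from rig import bot, vision
def snap(n):
    s=vision.snapshot(n); np.savez(f'/tmp/{n}.npz',**s); return s
def load(n): return dict(np.load(f'/tmp/{n}.npz'))
def cam(s):
    R=cv2.Rodrigues(np.array(s['rvec'],float))[0]; return R,np.array(s['tvec'],float).ravel()
def ray(s,u,v,z):
    R,t=cam(s); d=R.T@np.array([(u-s['cx'])/s['fx'],(v-s['cy'])/s['fy'],1.]); c=-R.T@t
    return c+d*(z-c[2])/d[2]
def cloud(s):
    R,t=cam(s); v,u=np.mgrid[:400,:640]; Z=s['range_z'].astype(float)
    P=np.dstack([(u-s['cx'])/s['fx']*Z,(v-s['cy'])/s['fy']*Z,Z])
    return (P-t)@R
def proj(s,p):
    R,t=cam(s); q=R@np.asarray(p,float)+t; return q[0]/q[2]*s['fx']+s['cx'],q[1]/q[2]*s['fy']+s['cy']
E
python3 - <<'E'
from h import *
print(bot.state())
for n in('scene','top'):
    s=snap(n); R,t=cam(s); print(n,-R.T@t,R[2],s['fx'],s['cx'],s['cy'])
    cv2.imwrite(f'pics/{n}0.png',s['frame'][:,:,::-1])
E
```

```text
pics
{'time': 0.0, 'joints': array([-1.40129956e+00,  3.78055097e-01,  7.96016767e-02,  1.27434628e+00,
       -8.08559913e-06,  1.46047058e+00]), 'qvel': array([-9.91915494e-04, -6.70918913e-05,  6.54927787e-04, -4.76543553e-04,
        4.08638673e-04, -8.28325704e-04]), 'joint_torque': array([-5.48148801e-04, -4.63605452e+01,  2.69875789e+01,  2.08545523e-02,
       -2.22798967e-04, -1.19313114e-05]), 'ee_pos': array([ 158.68619119, -551.9989867 ,  230.35600027]), 'tcp_rot': array([-3.13960057e+00, -2.12538796e-04,  2.79822316e-01]), 'wrist_force': array([-0.86190104, -0.15964033, -0.47235828]), 'moment': array([-0.01764666,  0.02403395,  0.04216429]), 'grasp_force': 0.0, 'gripper_width': 0.9952524116322712}
scene [1529.0585426   285.53018355  781.12862195] [-0.78605058 -0.25392813 -0.56360003] 391.9794720371872 322.5010414198751 199.49118758778292
top [ 355.87730045  -58.99903202 1008.42365333] [ 1.75588788e-01 -2.39300419e-04 -9.84463570e-01] 380.9089733223672 314.87515918861754 200.44195346758067
```

View pics/top0.png

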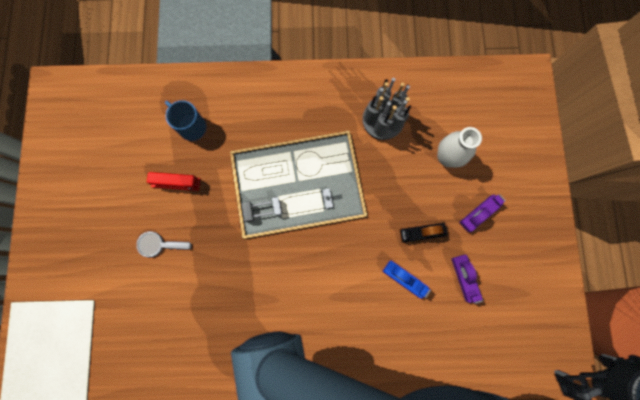

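View pics/scene0.png

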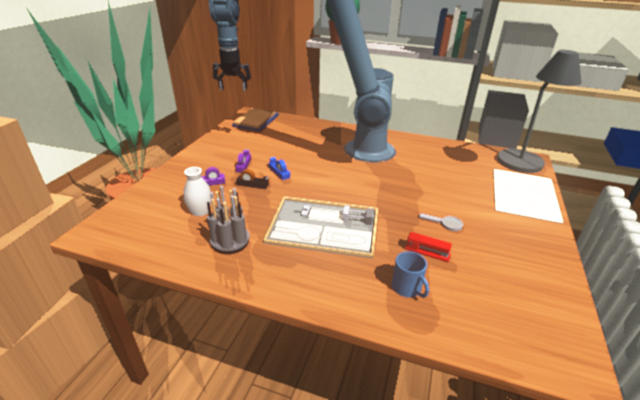

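The top view shows the red stapler at (172,181), magnifier at (160,243) with its lens at left, black dispenser at (423,233) and tray centred at (300,185). The keeper is at left (277,205) and the stop at right (328,198). The tape card is left and the magnifier card right. The scene view shows the same layout from the far side.

Run:
```python
from h import *
t=load('top');s=load('scene')
def crop(s,x,y,w,h,k): return cv2.resize(s['frame'][y:y+h,x:x+w,::-1],None,fx=k,fy=k,interpolation=cv2.INTER_CUBIC)
a=crop(t,225,125,150,115,5); cv2.imwrite('pics/tray.png',a)
b=np.zeros((600,800,3),np.uint8)
b[:300,:400]=crop(t,135,165,80,60,5)[:300]; b[:300,400:]=crop(t,385,205,80,60,5)
b[300:,:400]=crop(s,400,210,80,60,5); b[300:,400:]=crop(s,225,150,80,60,5)
cv2.imwrite('pics/objs.png',b)
for n,q in(('top',t),('scene',s)):
    C=cloud(q); hsv=cv2.cvtColor(q['frame'],cv2.COLOR_RGB2HSV)
    print(n,'desk z',np.median(C[300:340,200:220,2]) if n=='top' else np.median(C[260:270,380:400,2]))
    red=((hsv[...,0]<4)|(hsv[...,0]>175))&(hsv[...,1]>200)&(hsv[...,2]>90)
    k,l,st,ce=cv2.connectedComponentsWithStats(red.astype(np.uint8))
    for i in range(1,k):
        if st[i,4]>60:
            P=C[l==i]; print('red',st[i],P.mean(0).round(),np.percentile(P[:,2],[2,25,50,75,98]).round())
```

```text
top desk z -0.5473704703939108
red [147 172  48  18 422] [587. 305.  44.] [ 8. 44. 48. 50. 52.]
scene desk z 1.0026573171650295
red [406 233  45  28 542] [608. 313.  40.] [ 6. 14. 45. 50. 53.]
```

View pics/tray.png

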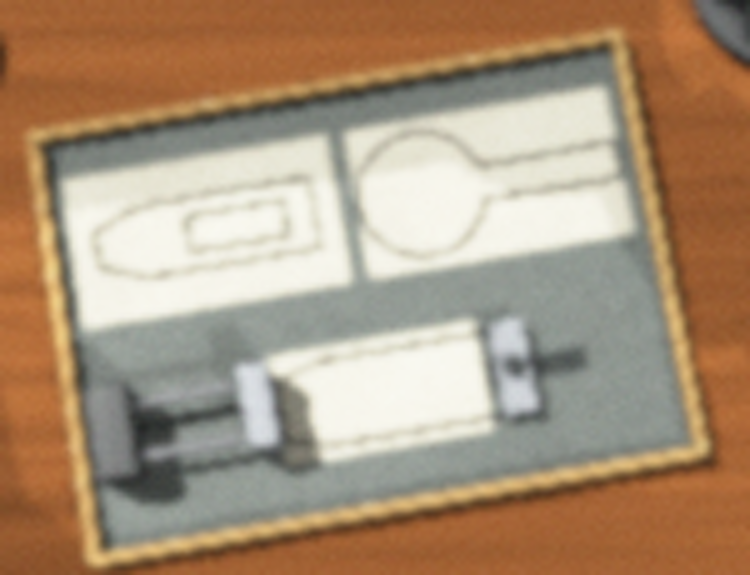

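View pics/objs.png

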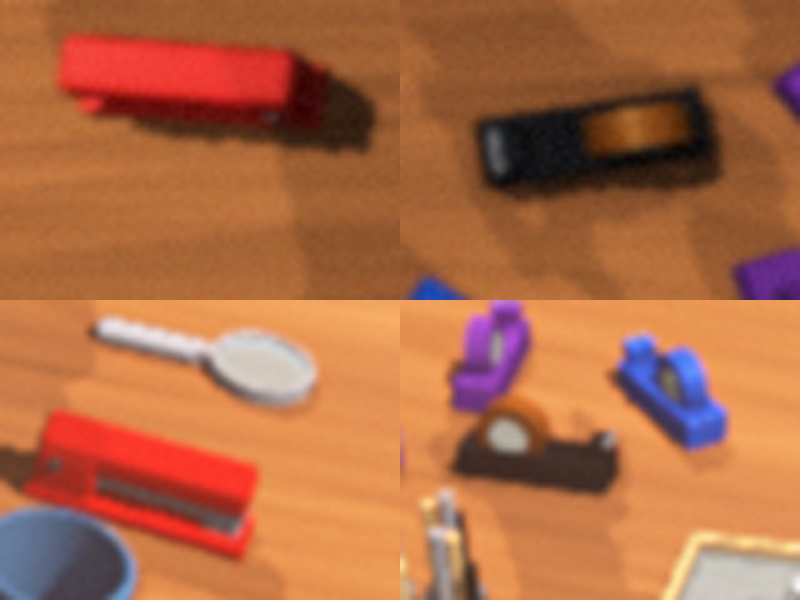

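Crops: in the top view the stapler's hinge is at its right end and the scene view shows its mouth at the +y end, so the nose points to +y. The dispenser's cutter is at left (+y), its roll at right. In the tray, the narrow tape outline end points left (+y) and the lens circle is left on the right card.

Run:
```python
from h import *
t=load('top');s=load('scene')
def comps(m,mn):
    k,l,st,ce=cv2.connectedComponentsWithStats(m.astype(np.uint8)); return [l==i for i in range(1,k) if st[i,4]>mn]
def rect(P): 
    (c,(w,h),a)=cv2.minAreaRect(P.astype(np.float32)); 
    if w<h: w,h,a=h,w,a+90
    return np.round([*c,w,h,(a+45)%180-45 if False else a%180],1)
def onplane(q,m,z):
    v,u=np.nonzero(m); return np.array([ray(q,a,b,z)[:2] for a,b in zip(u,v)])
for n,q in(('top',t),('scene',s)):
    C=cloud(q); hsv=cv2.cvtColor(q['frame'],cv2.COLOR_RGB2HSV).astype(int);H,S,V=[hsv[...,i] for i in range(3)]
    print('==',n)
    box=(C[...,0]>380)&(C[...,0]<720)&(C[...,1]<460)&(C[...,1]>-500)
    rim=(H>14)&(H<28)&(S>60)&(V>120)&box&(C[...,2]>5)&(C[...,2]<25)
    for m in comps(cv2.morphologyEx(rim.astype(np.uint8),cv2.MORPH_CLOSE,np.ones((3,3))),100):
        P=C[m]; print('rim',m.sum(),rect(onplane(q,m,14)),'z',np.percentile(P[:,2],[10,50,90]).round())
    white=(S<50)&(V>175)&box&(C[...,2]<15)
    for m in comps(white,150):
        print('white',m.sum(),rect(onplane(q,m,4.5)),C[m].mean(0).round(1))
    red=((H<4)|(H>175))&(S>190)&(V>80)
    P=C[red&(C[...,2]>44)&box]; print('stapler top',len(P),rect(P[:,:2]),np.median(P[:,2]))
    mg=(S<80)&(V>90)&box&(C[...,1]>230)&(C[...,0]<580)&(C[...,2]<22)
    for m in comps(mg,40): print('mag',m.sum(),rect(onplane(q,m,12)),np.percentile(C[m][:,2],[10,50,90]).round(1))
    d=box&(C[...,1]<-100)&(C[...,1]>-260)&(C[...,0]<560)&(C[...,2]>8)
    blk=(V<90)|((H<15)&(C[...,2]>22))
    for m in comps(d,100):
        P=C[m]; print('tall',m.sum(),rect(P[:,:2]),P.mean(0).round(),np.percentile(P[:,2],[10,50,98]).round(), 'hue',np.median(H[m]),np.median(V[m]))
        for lo,hi in((20,30),(32,70),(45,70)):
            Q=P[(P[:,2]>lo)&(P[:,2]<hi)]; 
            if len(Q)>5: print('   ',lo,len(Q),rect(Q[:,:2]))
```

```text
== top
rim 1109 [581.7 -11.6 329.5 240.9  98.8] z [ 8. 13. 16.]
white 1660 [642.8 -80.9 149.2  88.1  98.7] [642.6 -81.    4.2]
white 1732 [619.1  71.3 150.9  88.5  99. ] [618.7  71.8   4.1]
white 919 [528.2 -21.4 115.4  66.6  98.8] [530.6 -27.    4. ]
white 449 [430.  339.8 126.5  60.2  88.6] [428.3 358.    9.4]
stapler top 516 [592.8 314.6 120.2  30.8  84.3] 49.2455281912461
mag 737 [429.5 338.6 139.5  65.   88.6] [ 6.   9.5 12.4]
tall 146 [ 498.9 -158.3  115.5   56.5  135.5] [ 502. -161.   13.] [11. 13. 16.] hue 19.0 204.5
== scene
rim 890 [587.1 -13.3 329.5 251.3  98.8] z [ 6. 12. 15.]
white 3419 [573.  -16.9 311.9 218.7  98.7] [594.4 -22.    4.5]
white 253 [409.2 341.9 136.1  62.9  74.3] [427.7 357.3  10.4]
stapler top 283 [597.4 313.9 117.2  30.2  81.5] 49.513361193072726
mag 347 [423.1 342.  136.1  74.9  71.6] [ 6.2  9.9 12.8]
```

Run:
```python
from h import *
t=load('top');s=load('scene')
def rect(P): 
    (c,(w,h),a)=cv2.minAreaRect(P.astype(np.float32)); 
    if w<h: w,h,a=h,w,a+90
    return np.round([*c,w,h,a%180],1)
for n,q in(('top',t),('scene',s)):
    C=cloud(q); X,Y,Z=[C[...,i] for i in range(3)]; hsv=cv2.cvtColor(q['frame'],cv2.COLOR_RGB2HSV).astype(int);H,S,V=[hsv[...,i] for i in range(3)]
    print('==',n)
    # dispenser
    d=(X>420)&(X<560)&(Y<-240)&(Y>-420)&(Z>15)&((V<110)|((H>4)&(H<20)))&~((H>100)&(H<160)&(S>120))
    k,l,st,ce=cv2.connectedComponentsWithStats(d.astype(np.uint8)); i=1+np.argmax(st[1:,4]); P=C[l==i]
    print('disp',len(P),rect(P[:,:2]),ce[i])
    for lo,hi in((20,29),(32,70),(50,70)):
        Q=P[(P[:,2]>lo)&(P[:,2]<hi)]
        if len(Q)>5: print('  ',lo,len(Q),rect(Q[:,:2]),Q.mean(0).round(1))
    print('  maxz',np.percentile(P[:,2],99))
    # magnifier
    m=(S<80)&(V>90)&(Y>230)&(Y<440)&(X<500)&(X>380)&(Z<20)&(Z>3)
    v,u=np.nonzero(m); P=np.array([ray(q,a,b,9)[:2] for a,b in zip(u,v)])
    F=P[P[:,1]>345]; Hn=P[P[:,1]<325]
    print('mag frame',cv2.minEnclosingCircle(F.astype(np.float32)), 'handle',rect(Hn), P[:,1].min(),P[:,1].max())
    # stapler: all red
    r=((H<4)|(H>175))&(S>190)&(V>50)&(Y>200)
    for lo,hi in((2,14),(44,60)):
        P=C[r&(Z>lo)&(Z<hi)]; print('stapler',lo,len(P),P[:,:2].min(0).round(),P[:,:2].max(0).round(),rect(P[:,:2]))
    # bay profile: points in tray frame along bay line
    th=np.radians(8.8); D=C-np.array([581.7,-11.6,4]); tx=D[...,0]*np.cos(th)+D[...,1]*np.sin(th); ty=-D[...,0]*np.sin(th)+D[...,1]*np.cos(th)
    for nm,a,b in(('stop',-100,-40),('keeper',40,85)):
        g=(ty>a)&(ty<b)&(abs(tx+55)<18)&(D[...,2]>(8 if nm=='stop' else 25))&(D[...,2]<45)
        if g.any(): print(nm,g.sum(),'ty',np.percentile(ty[g],[2,50,98]).round(1),'tx',np.percentile(tx[abs(tx+55)<40][:1],50) if 0 else '', 'z',np.median(D[...,2][g]).round(1))
    # others
    for nm,x,y in(('mug',700,300),('vase',690,-390),('car',740,-230)):
        g=(abs(X-x)<110)&(abs(Y-y)<90)&(Z>30)&(Z<230); print(nm,np.percentile(X[g],[3,97]).round(),np.percentile(Y[g],[3,97]).round(),Z[g].max().round())
```

```text
== top
disp 622 [ 441.9 -337.3  117.5   36.    96.8] [423.47588424 231.9340836 ]
   20 372 [ 442.1 -338.2  115.6   35.9   96.7] [ 441.3 -336.    24.9]
   32 231 [ 439.8 -328.9  100.4   23.4   95.7] [ 440.9 -333.5   50.8]
   50 128 [ 443.9 -354.1   43.6   19.1   97.2] [ 443.5 -353.2   58.1]
  maxz 63.57474369372453
mag frame ((428.91314697265625, 377.3353271484375), 34.16436004638672) handle [424.6 297.5  54.8  15.6  88.6] 270.04558582057814 409.48883572378566
stapler 2 92 [570. 251.] [600. 379.] [579.5 313.6 127.7  29.1  95.7]
stapler 44 517 [573. 255.] [613. 373.] [592.8 314.6 120.2  30.8  84.3]
stop 91 ty [-80.7 -72.  -63.5] tx  z 11.9
keeper 88 ty [54.9 62.3 70.5] tx  z 33.4
mug [592. 788.] [240. 366.] 93.0
vase [609. 676.] [-448. -385.] 159.0
car [704. 791.] [-289. -201.] 182.0
== scene
disp 317 [ 443.  -340.3  118.1   39.6   96.2] [251.15141956 178.20189274]
   20 134 [ 443.  -341.2  116.3   39.6   96.1] [ 449.4 -336.1   24.7]
   32 137 [ 442.4 -331.5  100.6   25.4   97.3] [ 447.  -342.    46.6]
   50 51 [ 446.1 -356.4   41.1   23.9  103.3] [ 447.2 -352.9   57.1]
  maxz 62.38127898302435
mag frame ((430.4662780761719, 373.5938720703125), 38.86494827270508) handle [425.4 296.7  56.6  25.5  88. ] 268.449394018267 407.3430537901347
stapler 2 156 [593. 250.] [619. 377.] [606.5 313.5 127.5  25.7  90.5]
stapler 44 283 [580. 255.] [618. 373.] [597.4 313.9 117.2  30.2  81.5]
stop 36 ty [-82.7 -73.5 -65.8] tx  z 12.7
keeper 29 ty [53.  61.5 68. ] tx  z 33.9
mug [595. 799.] [242. 362.] 93.0
vase [631. 691.] [-449. -388.] 158.0
car [725. 807.] [-290. -201.] 182.0
```

>>> jog_arm(
  slide=[
    [5.3,-2.0,1.6],
    [10.6,-4.1,3.2],
    [15.9,-6.1,4.8],
    [21.2,-8.1,6.4],
    [26.5,-10.2,8.0],
  ],
  roll=[-10,-20,-30,-40,-50],
  gripper=[7,7,7,7,7],
  force=60,
)

```text
time: 0.72
ee_pos: [386.4, -380.0, 150.5]
tcp_rot: [-3.141, -0.0, 1.158]
wrist_force: [0.2, 0.3, -0.2]
gripper_width: 0.821
grasp_force: 0.0
```

>>> jog_arm(
  slide=[
    [2.5,1.4,2.0],
    [5.0,2.8,4.0],
    [6.2,3.5,6.5],
    [6.2,3.5,8.0],
    [6.2,3.5,10.0],
  ],
  roll=[-10,-20,-30.5,-30.5,-30.5],
  gripper=[7,7,7,7,7],
)

```text
time: 1.35
ee_pos: [442.2, -339.5, 50.9]
tcp_rot: [-3.141, 0.001, 1.681]
wrist_force: [-0.6, -0.4, -0.4]
gripper_width: 0.818
grasp_force: 0.0
```

>>> jog_arm(
  slide=[
    [0,0,2.5],
    [0,0,4.3],
    [0,0,4.5],
    [0,0,4.5],
    [0,0,4.5],
  ],
  roll=[0,0,0,0,0],
  gripper=[7,7,7,2.5,2.5],
)

```text
time: 1.98
ee_pos: [442.6, -340.0, 7.5]
tcp_rot: [3.142, 0.002, 1.684]
wrist_force: [-6.5, 6.0, 29.1]
gripper_width: 0.402
grasp_force: 55.6
```

>>> jog_arm(
  slide=[
    [0,0,0],
    [0,0,0],
    [0,0,0],
    [0,0,0],
    [0,0,0],
  ],
  roll=[0,0,0,0,0],
  gripper=[2.5,2.5,2.5,2.5,2.5],
)

```text
time: 2.6
ee_pos: [443.0, -340.0, 7.6]
tcp_rot: [3.141, 0.002, 1.684]
wrist_force: [-1.0, -0.5, 6.1]
gripper_width: 0.408
grasp_force: 62.4
```

>>> jog_arm(
  slide=[
    [0,0,-4],
    [4,2.3,-7],
    [9,5.1,-8],
    [14,8,-8],
    [19,10.8,-8],
  ],
  roll=[0,0,-1,-2,-2.2],
  gripper=[2.5,2.5,2.5,2.5,2.5],
)

```text
time: 3.22
ee_pos: [528.6, -136.2, 86.3]
tcp_rot: [3.141, -0.0, 1.723]
wrist_force: [1.0, 0.2, -2.5]
gripper_width: 0.404
grasp_force: 61.3
```

>>> jog_arm(
  slide=[
    [5,2.8,0],
    [10,5.6,0],
    [15,8.4,0],
    [19.0,10.5,0],
    [19.4,10.6,0],
  ],
  roll=[0,0,0,0,0],
  gripper=[2.5,2.5,2.5,2.5,2.5],
)

```text
time: 3.85
ee_pos: [603.9, 73.2, 85.7]
tcp_rot: [3.142, -0.001, 1.728]
wrist_force: [-0.5, -0.4, -3.1]
gripper_width: 0.407
grasp_force: 61.3
```

>>> jog_arm(
  slide=[
    [0,0,2],
    [0,0,4],
    [0,0,5],
    [0,0,5.5],
    [0,0,5.5],
  ],
  roll=[0,0,0,0,0],
  gripper=[2.5,2.5,2.5,2.5,2.5],
)

```text
time: 4.47
ee_pos: [603.5, 69.5, 31.3]
tcp_rot: [-3.141, 0.0, 1.723]
wrist_force: [0.0, 0.3, -2.8]
gripper_width: 0.406
grasp_force: 61.2
```

>>> jog_arm(
  slide=[
    [0,0.8,0],
    [0,1.6,0],
    [0,1.6,0.4],
    [0,1.6,0.9],
    [0,1.6,1.3],
  ],
  roll=[0,0,0,0,0],
  gripper=[2.5,2.5,2.5,2.5,2.5],
)

```text
time: 5.1
ee_pos: [618.7, 72.3, 17.5]
tcp_rot: [-3.14, -0.0, 1.723]
wrist_force: [0.4, -0.6, -3.6]
gripper_width: 0.402
grasp_force: 61.3
```

>>> jog_arm(
  slide=[
    [0,0,0.2],
    [0,0,0.4],
    [0,0,0.5],
    [0,0,0.6],
    [0,0,0.6],
  ],
  roll=[0,0,0,0,0],
  gripper=[2.5,2.5,2.5,2.5,2.5],
)

```text
time: 5.72
ee_pos: [619.3, 72.3, 12.3]
tcp_rot: [-3.142, 0.0, 1.723]
wrist_force: [-0.1, -0.1, -2.4]
gripper_width: 0.405
grasp_force: 61.3
```

>>> jog_arm(
  slide=[
    [0,0,0.1],
    [0,0,0.15],
    [0,0,0.15],
    [0,0,0.15],
    [0,0,0.15],
  ],
  roll=[0,0,0,0,0],
  gripper=[2.5,2.5,3.6,4.5,5.5],
)

```text
time: 6.35
ee_pos: [619.7, 72.3, 10.9]
tcp_rot: [3.141, 0.0, 1.723]
wrist_force: [0.2, -0.0, -0.6]
gripper_width: 0.646
grasp_force: 0.0
```

>>> jog_arm(
  slide=[
    [0,0,-0.2],
    [0,0,-3],
    [0,0,-7],
    [0,0,-10],
    [0,0,-12],
  ],
  roll=[0,0,0,0,0],
  gripper=[5.5,5.5,5.5,5.5,5.5],
)

```text
time: 6.98
ee_pos: [620.2, 72.3, 132.9]
tcp_rot: [3.139, 0.0, 1.723]
wrist_force: [0.5, 0.1, -0.3]
gripper_width: 0.637
grasp_force: 0.0
```

>>> jog_arm(
  slide=[
    [5.0,-2.8,0],
    [10,-5.6,0],
    [15,-8.4,1],
    [20,-11.2,2],
    [24.5,-13.9,4],
  ],
  roll=[2,4,7,10,11.7],
  gripper=[4,4,4,4,4],
)

```text
time: 7.6
ee_pos: [444.4, 295.3, 91.5]
tcp_rot: [3.139, -0.002, 1.518]
wrist_force: [0.2, 1.3, -0.1]
gripper_width: 0.469
grasp_force: 0.0
```

```bash
cat >> h.py <<'E'
def plan(x,y,z,yaw):
    s=bot.state(); p=s['ee_pos']; a=s['tcp_rot'][2]; d=np.array([x,y,z])-p
    print('cm',np.round(np.array([np.cos(a)*d[0]+np.sin(a)*d[1],np.sin(a)*d[0]-np.cos(a)*d[1],-d[2]])/10,2),'roll',round(-(yaw-np.degrees(a)),2))
E
python3 - <<'E'
from h import *
plan(426,318,60,87)
t=snap('top')
C=cloud(t); hsv=cv2.cvtColor(t['frame'],cv2.COLOR_RGB2HSV)
th=np.radians(8.8); D=C-np.array([619.1,72.3,4]); tx=D[...,0]*np.cos(th)+D[...,1]*np.sin(th); ty=-D[...,0]*np.sin(th)+D[...,1]*np.cos(th)
for lo,hi in((18,28),(45,70)):
    g=(abs(tx)<45)&(abs(ty)<75)&(D[...,2]>lo)&(D[...,2]<hi); print(cv2.minAreaRect(np.c_[tx[g],ty[g]].astype(np.float32)))
E
```

```text
cm [ 2.17 -1.96  3.15] roll -0.02
((1.3883228302001953, 0.066802978515625), (113.80647277832031, 36.768348693847656), 89.66421508789062)
((1.4539861679077148, -15.570440292358398), (48.19904708862305, 19.401750564575195), 89.512939453125)
```

>>> jog_arm(
  slide=[
    [1.2,-1.0,2],
    [2.1,-1.9,4],
    [2.1,-1.9,6.5],
    [2.1,-1.9,8.2],
    [2.1,-1.9,8.6],
  ],
  roll=[0,0,0,0,0],
  gripper=[4,4,4,4,4],
)

```text
time: 8.28
ee_pos: [426.1, 314.7, 3.8]
tcp_rot: [-3.14, 0.001, 1.519]
wrist_force: [-0.1, -0.0, 0.4]
gripper_width: 0.472
grasp_force: 0.0
```

>>> jog_arm(
  slide=[
    [0,0,0],
    [0,0,0],
    [0,0,0],
    [0,0,0],
    [0,0,0],
  ],
  roll=[0,0,0,0,0],
  gripper=[3.0,1.0,1.0,1.0,1.0],
  force=80,
)

```text
time: 8.9
ee_pos: [427.6, 315.6, 5.9]
tcp_rot: [3.14, -0.001, 1.519]
wrist_force: [-1.6, -0.5, 6.0]
gripper_width: 0.175
grasp_force: 78.8
```

>>> jog_arm(
  slide=[
    [0,0,-2],
    [0,0,-5],
    [-3,1.8,-9],
    [-7.5,4.4,-11],
    [-12,7.1,-11],
  ],
  roll=[0,0,-2,-5,-8],
  gripper=[1,1,1,1,1],
)

```text
time: 9.52
ee_pos: [494.0, 191.2, 117.3]
tcp_rot: [3.136, -0.001, 1.661]
wrist_force: [0.8, -0.3, -1.5]
gripper_width: 0.173
grasp_force: 78.6
```

Run:
```python
from h import *
s=bot.state();print(s['ee_pos'],s['gripper_width'],s['grasp_force']);plan(646.5,-104.7,115,98.8)
```

```text
[493.9984376  191.23341063 117.27423211] 0.17254729723182297 78.60897302627563
cm [-30.85  12.51   0.23] roll -3.61
```

>>> jog_arm(
  slide=[
    [-5,2.0,0],
    [-10.5,4.3,0],
    [-16,6.5,0],
    [-21.5,8.7,0],
    [-26,10.5,0],
  ],
  roll=[-1,-2,-3,-3.6,-3.6],
  gripper=[1,1,1,1,1],
)

```text
time: 10.15
ee_pos: [619.9, -60.4, 114.8]
tcp_rot: [3.141, 0.0, 1.72]
wrist_force: [-0.1, 0.5, -1.9]
gripper_width: 0.172
grasp_force: 78.6
```

>>> jog_arm(
  slide=[
    [-3,1,0],
    [-4.3,1.3,1],
    [-4.3,1.3,2],
    [-4.3,1.3,3],
    [-4.3,1.3,3],
  ],
  roll=[0,0,0,0,0],
  gripper=[1,1,1,1,1],
)

```text
time: 10.78
ee_pos: [636.5, -96.8, 83.2]
tcp_rot: [-3.138, -0.002, 1.723]
wrist_force: [-0.2, 0.7, -0.9]
gripper_width: 0.175
grasp_force: 78.6
```

Run:
```python
from h import *
t=snap('top'); plan(646.5,-104.7,40,98.8); s=bot.state(); p=s['ee_pos'];a=s['tcp_rot'][2]; print(p,np.degrees(a))
C=cloud(t); D=C-p; tx=D[...,0]*np.cos(a)+D[...,1]*np.sin(a); ty=D[...,0]*np.sin(a)-D[...,1]*np.cos(a)
g=(tx>25)&(tx<110)&(abs(ty)<45)&(C[...,2]>p[2]-25)&(C[...,2]<p[2]+30)
P=np.c_[tx[g],ty[g]].astype(np.float32); print(len(P),cv2.minEnclosingCircle(P),cv2.minAreaRect(P),'z rel',np.percentile(D[...,2][g],[5,50,95]))
A=np.c_[tx[g],np.ones(g.sum())]; print('pitch',np.linalg.lstsq(A,D[...,2][g],rcond=None)[0])
```

```text
cm [-0.89  0.81  4.41] roll -0.08
[637.19678339 -97.14698048  84.06233897] 98.7207807619277Traceback (most recent call last):
  File "<stdin>", line 5, in <module>
    return _quantile_unchecked(
        a, q, axis, out, overwrite_input, method, keepdims, weights)
    return _ureduce(a,
                    func=_quantile_ureduce_func,
    ...<5 lines>...
                    overwrite_input=overwrite_input,
                    method=method)
    r = func(a, **kwargs)
    result = _quantile(arr,
                       quantiles=q,
    ...<2 lines>...
                       out=out,
                       weights=wgt)
    slices_having_nans = np.isnan(arr[-1, ...])
                                  ~~~^^^^^^^^^
IndexError: index -1 is out of bounds for axis 0 with size 0
```

Run:
```python
from h import *
t=load('top');s=snap('scene')
b=np.vstack([cv2.resize(t['frame'][120:240,130:390,::-1],(650,300)),cv2.resize(s['frame'][160:280,230:490,::-1],(650,300))])
cv2.imwrite('pics/mag1.png',b)
```

```text
(no output)
```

View pics/mag1.png

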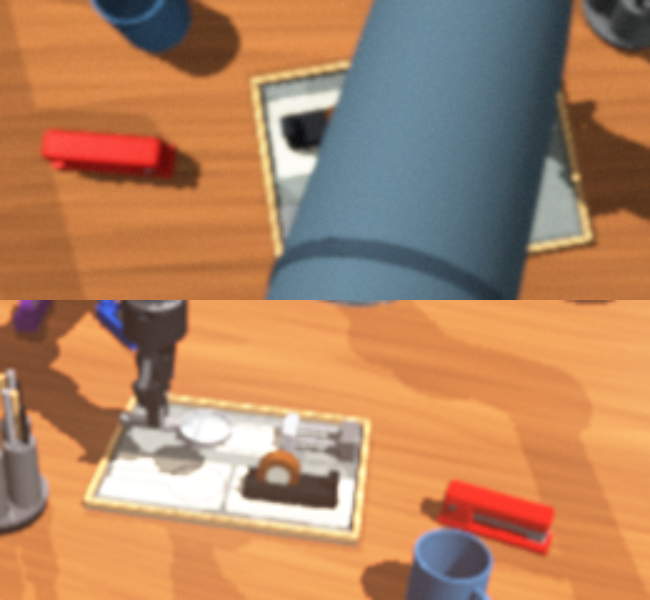

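The arm hides the tray from above; in the scene view the magnifier is held level (lens near (205,430) of the picture). I check its pose from the scene depth.

Run:
```python
from h import *
t=load('scene'); plan(646.5,-104.7,40,98.8); s=bot.state(); p=s['ee_pos'];a=s['tcp_rot'][2]
C=cloud(t); D=C-p; tx=D[...,0]*np.cos(a)+D[...,1]*np.sin(a); ty=D[...,0]*np.sin(a)-D[...,1]*np.cos(a)
g=(tx>25)&(tx<110)&(abs(ty)<45)&(C[...,2]>p[2]-30)&(C[...,2]<p[2]+30)
P=np.c_[tx[g],ty[g]].astype(np.float32); print(len(P),cv2.minEnclosingCircle(P),cv2.minAreaRect(P),'z rel',np.percentile(D[...,2][g],[5,50,95]))
A=np.c_[tx[g],np.ones(g.sum())]; print('pitch',np.linalg.lstsq(A,D[...,2][g],rcond=None)[0])
```

```text
cm [-0.84  0.75  4.47] roll -0.1
284 ((60.91263961791992, 0.24397312104701996), 35.253780364990234) ((61.73131561279297, 1.1163444519042969), (64.83253479003906, 65.88670349121094), 34.565547943115234) z rel [-4.50992527  2.56017949  5.92845011]
pitch [-0.00379524  2.36476501]
```

>>> jog_arm(
  slide=[
    [-0.8,0.8,0.5],
    [-0.8,0.8,2.5],
    [-0.8,0.8,4.5],
    [-0.8,0.8,5.8],
    [-0.8,0.8,6.4],
  ],
  roll=[0,0,0,0,0],
  gripper=[1,1,1,1,1],
)

```text
time: 11.5
ee_pos: [647.3, -105.4, 20.0]
tcp_rot: [-3.141, -0.0, 1.721]
wrist_force: [-0.4, 0.7, -1.7]
gripper_width: 0.179
grasp_force: 78.6
```

>>> jog_arm(
  slide=[
    [0,0,0.2],
    [0,0,0.4],
    [0,0,0.6],
    [0,0,0.8],
    [0,0,0.9],
  ],
  roll=[0,0,0,0,0],
  gripper=[1,1,1,1,1],
)

```text
time: 12.12
ee_pos: [647.3, -105.3, 11.8]
tcp_rot: [-3.142, 0.0, 1.721]
wrist_force: [-0.3, 0.1, -1.1]
gripper_width: 0.173
grasp_force: 78.6
```

Lower until the force shows contact, then release.

>>> jog_arm(
  slide=[
    [0,0,0.1],
    [0,0,0.15],
    [0,0,0.2],
    [0,0,0.2],
    [0,0,0.2],
  ],
  roll=[0,0,0,0,0],
  gripper=[1,1,1,1,1],
)

```text
time: 12.75
ee_pos: [647.4, -105.3, 10.0]
tcp_rot: [3.142, 0.0, 1.721]
wrist_force: [-0.9, -0.0, 1.4]
gripper_width: 0.176
grasp_force: 78.8
```

>>> jog_arm(
  slide=[
    [0,0,0],
    [0,0,0],
    [0,0,0],
    [0,0,-0.5],
    [0,0,-3],
  ],
  roll=[0,0,0,0,0],
  gripper=[2,3,4,4,4],
)

```text
time: 13.38
ee_pos: [645.7, -104.8, 38.5]
tcp_rot: [-3.138, -0.001, 1.721]
wrist_force: [-0.4, 0.1, 0.9]
gripper_width: 0.465
grasp_force: 0.0
```

>>> jog_arm(
  slide=[
    [0,-1,-5],
    [4,-3,-8],
    [9,-5,-9],
    [14.5,-6,-9],
    [20,-7,-9],
  ],
  roll=[0,3,6,10,14],
  gripper=[5.5,5.5,5.5,5.5,5.5],
)

```text
time: 14.0
ee_pos: [547.8, 83.3, 130.7]
tcp_rot: [3.14, -0.0, 1.474]
wrist_force: [0.8, 0.8, 0.6]
gripper_width: 0.641
grasp_force: 0.0
```

Run:
```python
from h import *
plan(594,314.3,130,84); s=bot.state(); print(s['ee_pos'],s['gripper_width'])
for n in ('top','scene'):
    q=snap(n);C=cloud(q)
    th=np.radians(8.8); D=C-np.array([581.7,-11.6,0]); tx=D[...,0]*np.cos(th)+D[...,1]*np.sin(th); ty=-D[...,0]*np.sin(th)+D[...,1]*np.cos(th);z=D[...,2]
    g=(abs(tx-50)<40)&(ty<-2)&(ty>-155)&(z>9.5)&(z<25); print(n,g.sum(),cv2.minAreaRect(np.c_[tx[g],ty[g]].astype(np.float32)))
    f=g&(ty>-70)
    if f.sum()>20: print(cv2.minEnclosingCircle(np.c_[tx[f],ty[f]].astype(np.float32)),np.percentile(z[f],[5,50,95]))
```

```text
cm [23.44  2.37  0.07] roll 0.46
[547.80490738  83.32345702 130.72927336] 0.6413672530001687
top 613 ((59.609107971191406, -73.80963134765625), (68.840087890625, 135.04615783691406), 16.092601776123047)
((47.79912567138672, -40.93574142456055), 36.707881927490234) [10.08402909 13.07014138 16.76406329]
scene 356 ((59.987056732177734, -77.32289123535156), (66.81904602050781, 133.40794372558594), 15.32705020904541)
((51.086395263671875, -41.72791290283203), 34.31722640991211) [10.66261785 13.40307847 16.66772103]
```

Run:
```python
from h import *
for n in ('top','scene'):
    q=load(n);C=cloud(q)
    th=np.radians(8.8); D=C-np.array([581.7,-11.6,0]); tx=D[...,0]*np.cos(th)+D[...,1]*np.sin(th); ty=-D[...,0]*np.sin(th)+D[...,1]*np.cos(th);z=D[...,2]
    for a in range(-165,-75,10):
        g=(tx>0)&(tx<105)&(ty>a)&(ty<a+10)&(z>10)&(z<25)
        if g.any(): print(n,a+5,g.sum(),tx[g].mean().round(1),tx[g].min().round(1),tx[g].max().round(1),np.median(z[g]).round(1))
```

```text
top -160 85 54.2 1.6 104.7 13.5
top -150 2 51.5 47.3 55.6 13.4
top -140 24 50.8 42.7 60.1 15.3
top -130 23 51.5 43.9 59.8 15.2
top -120 26 51.0 43.1 61.2 15.0
top -110 23 51.4 42.8 59.8 14.6
top -100 25 50.7 42.2 59.1 15.2
top -90 24 50.7 42.4 60.3 13.9
top -80 19 51.7 43.8 57.9 15.2
scene -160 36 52.8 1.6 101.6 13.9
scene -150 5 53.4 44.5 58.2 15.4
scene -140 12 55.3 47.4 61.5 15.4
scene -130 13 53.7 46.2 59.2 15.6
scene -120 16 53.7 41.4 61.2 15.4
scene -110 15 54.4 40.7 60.9 14.4
scene -100 15 53.7 45.6 60.5 14.3
scene -90 14 55.0 40.1 62.2 15.7
scene -80 13 53.6 45.6 60.8 15.8
```

>>> jog_arm(
  slide=[
    [5.5,0.6,0],
    [11,1.2,0],
    [16.5,1.8,1],
    [21.5,2.4,3],
    [23.2,2.4,5],
  ],
  roll=[0,0,0.5,0.5,0.5],
  gripper=[5.5,5.5,5.5,5.5,5.5],
)

```text
time: 14.72
ee_pos: [594.9, 313.1, 79.3]
tcp_rot: [3.14, -0.001, 1.471]
wrist_force: [-0.8, -0.8, 0.3]
gripper_width: 0.644
grasp_force: 0.0
```

>>> jog_arm(
  slide=[
    [0.0,0,0],
    [0,0,2],
    [0,0,4],
    [0,0,5.4],
    [0,0,5.8],
  ],
  roll=[0,0,0,0,0],
  gripper=[5.5,5.5,5.5,5.5,5.5],
)

```text
time: 15.35
ee_pos: [593.4, 309.2, 21.3]
tcp_rot: [-3.14, 0.001, 1.467]
wrist_force: [0.7, 1.1, 0.4]
gripper_width: 0.641
grasp_force: 0.0
```

>>> jog_arm(
  slide=[
    [0.3,0,0],
    [0.5,0,0],
    [0.5,0,0],
    [0.5,0,0],
    [0.5,0,0],
  ],
  roll=[0,0,0,0,0],
  gripper=[5.5,5.0,3,2.2,2.2],
  force=100,
)

```text
time: 15.98
ee_pos: [594.8, 316.2, 22.8]
tcp_rot: [3.14, -0.001, 1.469]
wrist_force: [-1.4, 0.5, 6.6]
gripper_width: 0.359
grasp_force: 100.2
```

>>> jog_arm(
  slide=[
    [0,0,0],
    [0,0,0],
    [0,0,-1.5],
    [0,0,-4],
    [0,0,-5],
  ],
  roll=[0,0,0,0,0],
  gripper=[2.2,2.2,2.2,2.2,2.2],
)

```text
time: 16.6
ee_pos: [595.1, 315.9, 73.5]
tcp_rot: [3.14, -0.001, 1.468]
wrist_force: [0.2, -0.4, -3.1]
gripper_width: 0.353
grasp_force: 99.3
```

```bash
cat > st.py <<'E'
from h import *
def held(n):
    q=snap(n); s=bot.state(); p=s['ee_pos'];a=s['tcp_rot'][2]
    C=cloud(q); hsv=cv2.cvtColor(q['frame'],cv2.COLOR_RGB2HSV); H,S,V=[hsv[...,i] for i in range(3)]
    r=((H<4)|(H>175))&(S>190)&(V>50); D=C[r]-p; P=np.c_[D[:,0]*np.cos(a)+D[:,1]*np.sin(a),D[:,0]*np.sin(a)-D[:,1]*np.cos(a),D[:,2]]
    P=P[(abs(P[:,0])<90)&(abs(P[:,1])<50)]
    print(n,p.round(1),np.degrees(a).round(2),'along',P[:,0].min().round(1),P[:,0].max().round(1),'z',np.percentile(P[:,2],[1,50,99]).round(1))
    for lo,hi in((-30,-8),(20,40)):
        Q=P[(P[:,2]>lo)&(P[:,2]<hi)]
        if len(Q)>20:
            print('  ',lo,len(Q),Q[:,0].min().round(1),Q[:,0].max().round(1),cv2.minAreaRect(Q[:,:2].astype(np.float32)),'zfit',np.polyfit(Q[:,0],Q[:,2],1).round(3))
E
python3 -c "
from st import *
held('scene');held('top');plan(594,120,100,98.8);print(bot.state()['gripper_width'])"
```

```text
scene [595.5 316.1  74.3] 84.13 along -63.3 60.1 z [-17.5  18.1  28.9]
   -30 130 -63.3 60.1 ((-1.7007598876953125, 11.635089874267578), (19.186100006103516, 123.38180541992188), 88.99686431884766) zfit [-5.0000e-03 -1.4086e+01]
   20 210 -59.8 56.1 ((-1.9558448791503906, 3.776519775390625), (29.906328201293945, 115.95014953613281), 89.27993774414062) zfit [-3.0000e-03  2.5482e+01]
top [595.2 316.   73.2] 84.13 along -64.2 14.5 z [-14.5  26.6  72.9]
   -30 50 -64.2 -4.2 ((-37.85808181762695, -10.680398941040039), (29.503877639770508, 62.33546829223633), 65.54794311523438) zfit [ 5.0000e-03 -1.1911e+01]
   20 339 -62.7 14.5 ((-23.847557067871094, -0.4250202178955078), (78.49362182617188, 30.133121490478516), 3.742110013961792) zfit [2.3000e-02 2.7867e+01]
cm [-19.51   1.88  -2.68] roll -14.67
0.3554289673595945
```

>>> jog_arm(
  slide=[
    [-2,-0.5,-3],
    [-7,-1.5,-5],
    [-12.5,-2.2,-5],
    [-18,-2.6,-5],
    [-23.5,-2.9,-5],
  ],
  roll=[0,-4,-8,-12,-14.7],
  gripper=[2.2,2.2,2.2,2.2,2.2],
)

```text
time: 17.32
ee_pos: [540.1, 83.2, 120.9]
tcp_rot: [-3.14, 0.0, 1.727]
wrist_force: [-0.5, -1.1, -2.5]
gripper_width: 0.35
grasp_force: 99.5
```

```bash
python3 -c "
from st import *
plan(529.8,-36,80,98.8)"
```

```text
cm [-11.62  -2.87   4.09] roll 0.15
```

>>> jog_arm(
  slide=[
    [-5,-1.3,0],
    [-10,-2.6,1],
    [-11.5,-2.9,3],
    [-11.5,-2.9,5],
    [-11.5,-2.9,5.5],
  ],
  roll=[0,0,0,0,0],
  gripper=[2.2,2.2,2.2,2.2,2.2],
)

```text
time: 17.95
ee_pos: [528.2, -33.2, 64.7]
tcp_rot: [-3.137, -0.001, 1.724]
wrist_force: [-1.2, -0.3, -3.2]
gripper_width: 0.359
grasp_force: 99.5
```

```bash
python3 -c "
from st import *
held('scene');plan(529.8,-36,44,98.8);s=bot.state();print(s['ee_pos'],s['wrist_force'])"
```

```text
scene [528.6 -33.   64.9] 98.82 along -61.1 60.4 z [-17.6  23.1  29.2]
   -30 49 -6.3 60.4 ((27.141551971435547, 11.708813667297363), (17.223346710205078, 67.0481948852539), 88.39421844482422) zfit [ 9.0000e-03 -1.4346e+01]
   20 108 -61.1 56.7 ((-2.259967803955078, 5.530055999755859), (30.716907501220703, 117.6966323852539), 89.07386779785156) zfit [3.0000e-03 2.5579e+01]
cm [-0.32  0.07  2.09] roll 0.02
[528.62123869 -32.97552371  64.92267123] [-0.01339933  0.26528128 -2.56421279]
```

>>> jog_arm(
  slide=[
    [-0.2,0.1,0.7],
    [-0.3,0.1,1.4],
    [-0.3,0.1,2.0],
    [-0.3,0.1,2.1],
    [-0.3,0.1,2.1],
  ],
  roll=[0,0,0,0,0],
  gripper=[2.2,2.2,2.2,2.2,2.2],
  force=110,
)

```text
time: 18.62
ee_pos: [531.8, -36.0, 45.8]
tcp_rot: [-3.142, 0.0, 1.725]
wrist_force: [-0.5, 0.0, -2.6]
gripper_width: 0.354
grasp_force: 109.9
```

>>> jog_arm(
  slide=[
    [0.4,0,0],
    [0.8,0,0],
    [1.2,0,0],
    [1.6,0,0],
    [2.0,0,0],
  ],
  roll=[0,0,0,0,0],
  gripper=[2.2,2.2,2.2,2.2,2.2],
)

```text
time: 19.25
ee_pos: [529.4, -18.1, 46.4]
tcp_rot: [3.141, 0.005, 1.724]
wrist_force: [0.0, -7.7, -0.4]
gripper_width: 0.358
grasp_force: 110.6
```

>>> jog_arm(
  slide=[
    [0.2,-0.1,0],
    [0.4,-0.2,0],
    [0.6,-0.2,0],
    [0.7,-0.2,0],
    [0.7,-0.2,0],
  ],
  roll=[0,0,0,0,0],
  gripper=[2.2,2.2,2.2,2.2,2.2],
)

```text
time: 19.88
ee_pos: [528.2, -12.4, 46.9]
tcp_rot: [3.138, 0.007, 1.723]
wrist_force: [2.6, -9.6, -2.4]
gripper_width: 0.358
grasp_force: 110.2
```

```bash
cat >> st.py <<'E'
def bayp():
    s=bot.state(); d=s['ee_pos']-np.array([527.35,-20,4]); th=np.radians(8.8)
    f=s['wrist_force']; print('TCP in bay x,y,z',(d[0]*np.cos(th)+d[1]*np.sin(th)).round(1),(-d[0]*np.sin(th)+d[1]*np.cos(th)).round(1),d[2].round(1),'f along',(-f[0]*np.sin(th)+f[1]*np.cos(th)).round(1),f.round(1))
    q=load('scene'); C=cloud(q); D=C-np.array([527.35,-20,4]); x=D[...,0]*np.cos(th)+D[...,1]*np.sin(th); y=-D[...,0]*np.sin(th)+D[...,1]*np.cos(th); z=D[...,2]
    hsv=cv2.cvtColor(q['frame'],cv2.COLOR_RGB2HSV); r=(hsv[...,1]>190)&((hsv[...,0]<4)|(hsv[...,0]>175))&(hsv[...,2]>50)&(abs(x)<40)&(abs(y)<100)
    g=(abs(x)<16)&(y>48)&(y<100)&(z>27)&(z<40)&~r
    print('keeper y',np.percentile(y[g],[3,50,97]).round(1),'stapler y',y[r].min().round(1),y[r].max().round(1),'x top',np.median(x[r&(z>40)]).round(1))
    for a,b in((-65,-30),(-30,0),(0,30),(30,65)):
        m=r&(y>a)&(y<b)&(z>np.percentile(z[r],60)-6)
        if m.any(): print('   top z',a,b,np.percentile(z[m],80).round(1))
E
python3 -c "
from st import *
held('scene');bayp()"
```

```text
scene [528.2 -12.5  46.8] 98.74 along -63.4 59.6 z [-17.7  23.8  30.5]
   -30 54 -5.9 59.6 ((27.113271713256836, 10.68264389038086), (65.45879364013672, 20.907636642456055), 2.6554200649261475) zfit [ -0.031 -12.892]
   20 126 -63.4 56.8 ((-3.3590469360351562, 6.472805976867676), (120.40885925292969, 29.721717834472656), 1.0617376565933228) zfit [-1.5000e-02  2.6149e+01]
TCP in bay x,y,z 2.0 7.3 42.8 f along -9.7 [ 3.  -9.4 -2.6]
keeper y [49.1 71.7 85.7] stapler y -56.0 66.9 x top 13.3
   top z -65 -30 71.8
   top z -30 0 70.8
   top z 0 30 70.4
   top z 30 65 69.8
```

>>> jog_arm(
  slide=[
    [0.2,-0.1,0],
    [0.3,-0.2,0.3],
    [0.3,-0.2,0.7],
    [0.3,-0.2,1.1],
    [0.3,-0.2,1.5],
  ],
  roll=[0,0,0,0,0],
  gripper=[2.2,2.2,2.2,2.2,2.2],
)

```text
time: 20.55
ee_pos: [526.6, -10.1, 32.7]
tcp_rot: [3.137, 0.008, 1.723]
wrist_force: [2.4, -9.9, 3.0]
gripper_width: 0.352
grasp_force: 110.9
```

```bash
python3 -c "
from st import *
held('scene');bayp()"
```

```text
scene [526.5 -10.   32.3] 98.73 along -60.7 58.0 z [-17.7  24.2  30.2]
   -30 58 -17.3 58.0 ((20.210739135742188, 11.891617774963379), (19.552576065063477, 75.3253173828125), 89.36083984375) zfit [ -0.014 -13.294]
   20 127 -60.7 57.4 ((-1.6939888000488281, 6.414600372314453), (29.849021911621094, 118.05652618408203), 89.016357421875) zfit [-1.5000e-02  2.6281e+01]
TCP in bay x,y,z 0.7 10.0 28.3 f along -10.3 [ 3.4 -9.9  2.6]
keeper y [49.5 77.8 88.5] stapler y -50.8 67.9 x top 10.7
   top z -65 -30 57.1
   top z -30 0 56.9
   top z 0 30 56.0
   top z 30 65 56.2
```

>>> jog_arm(
  slide=[
    [0,0,0.1],
    [0,0,0.2],
    [0,0,0.3],
    [0,0,0.4],
    [0,0,0.5],
  ],
  roll=[0,0,0,0,0],
  gripper=[2.2,2.2,2.2,2.2,2.2],
)

```text
time: 21.22
ee_pos: [526.5, -10.1, 27.8]
tcp_rot: [3.137, 0.008, 1.723]
wrist_force: [2.1, -10.3, 3.2]
gripper_width: 0.358
grasp_force: 111.0
```

>>> jog_arm(
  slide=[
    [0,0,0.1],
    [0,0,0.2],
    [0,0,0.2],
    [0,0,0.2],
    [0,0,0.2],
  ],
  roll=[0,0,0,0,0],
  gripper=[2.2,2.2,2.2,2.2,2.2],
)

```text
time: 21.85
ee_pos: [526.7, -10.3, 26.9]
tcp_rot: [3.136, 0.008, 1.723]
wrist_force: [-1.4, -11.4, 12.8]
gripper_width: 0.353
grasp_force: 112.4
```

>>> jog_arm(
  slide=[
    [-0.08,0,-0.05],
    [-0.16,0,-0.05],
    [-0.24,0,-0.05],
    [-0.32,0,-0.05],
    [-0.4,0,-0.05],
  ],
  roll=[0,0,0,0,0],
  gripper=[2.2,2.2,2.2,2.2,2.2],
)

```text
time: 22.48
ee_pos: [526.8, -11.4, 26.9]
tcp_rot: [3.136, 0.002, 1.725]
wrist_force: [-0.5, -1.1, 10.4]
gripper_width: 0.356
grasp_force: 112.1
```

```bash
python3 -c "
from st import *
held('scene');bayp()"
```

```text
scene [526.8 -11.5  26.9] 98.81 along -63.1 59.4 z [-16.5  23.6  29.5]
   -30 53 -13.5 59.4 ((23.033138275146484, 11.278121948242188), (72.88877868652344, 20.42015266418457), 0.5646165609359741) zfit [-5.0000e-03 -1.3338e+01]
   20 127 -63.1 55.9 ((-3.5724105834960938, 4.146395683288574), (118.98696899414062, 26.29486846923828), 0.11764393001794815) zfit [-3.0000e-03  2.6005e+01]
TCP in bay x,y,z 0.8 8.5 22.9 f along -2.4 [-0.7 -2.5 10.5]
keeper y [53.9 77.4 87.4] stapler y -54.6 67.9 x top 9.8
   top z -65 -30 50.3
   top z -30 0 51.8
   top z 0 30 51.6
   top z 30 65 50.5
```

>>> jog_arm(
  slide=[
    [-0.06,0,-0.05],
    [-0.12,0,-0.05],
    [-0.18,0,-0.05],
    [-0.24,0,-0.05],
    [-0.3,0,-0.05],
  ],
  roll=[0,0,0,0,0],
  gripper=[2.2,2.2,2.2,2.2,2.2],
)

```text
time: 23.15
ee_pos: [527.3, -14.8, 26.9]
tcp_rot: [3.136, 0.003, 1.724]
wrist_force: [1.7, -3.9, 6.0]
gripper_width: 0.354
grasp_force: 111.2
```

>>> jog_arm(
  slide=[
    [-0.05,0,0],
    [-0.1,0,0],
    [-0.15,0,0],
    [-0.2,0,0],
    [-0.2,0,0],
  ],
  roll=[0,0,0,0,0],
  gripper=[2.2,2.2,2.2,2.2,2.2],
)

```text
time: 23.78
ee_pos: [527.6, -16.6, 26.9]
tcp_rot: [3.136, 0.003, 1.724]
wrist_force: [0.7, -2.4, 6.7]
gripper_width: 0.352
grasp_force: 111.3
```

>>> jog_arm(
  slide=[
    [-0.05,0,0],
    [-0.1,0,0],
    [-0.15,0,0],
    [-0.15,0,0],
    [-0.15,0,0],
  ],
  roll=[0,0,0,0,0],
  gripper=[2.2,2.2,2.2,2.2,2.2],
)

```text
time: 24.4
ee_pos: [527.8, -17.9, 26.9]
tcp_rot: [3.136, 0.002, 1.724]
wrist_force: [2.1, -2.8, 6.2]
gripper_width: 0.353
grasp_force: 111.3
```

>>> jog_arm(
  slide=[
    [-0.05,0,0],
    [-0.1,0,0],
    [-0.15,0,0],
    [-0.15,0,0],
    [-0.15,0,0],
  ],
  roll=[0,0,0,0,0],
  gripper=[2.2,2.2,2.2,2.2,2.2],
)

```text
time: 25.02
ee_pos: [528.0, -19.0, 26.9]
tcp_rot: [3.136, 0.001, 1.725]
wrist_force: [2.0, -2.0, 7.1]
gripper_width: 0.354
grasp_force: 111.4
```

```bash
python3 -c "
from st import *
held('scene');bayp()"
```

```text
scene [528.  -19.   26.9] 98.82 along -61.3 57.6 z [-16.2  23.9  30.6]
   -30 51 -16.1 57.6 ((20.72317123413086, 13.083385467529297), (14.845281600952148, 73.65882873535156), 89.63892364501953) zfit [ 1.2000e-02 -1.3729e+01]
   20 131 -61.3 57.0 ((-2.151508331298828, 3.4388647079467773), (118.3215103149414, 26.954437255859375), 0.11964290589094162) zfit [-4.0000e-03  2.5942e+01]
TCP in bay x,y,z 0.8 0.9 22.9 f along -1.2 [ 0.6 -1.1  5.8]
keeper y [56.  70.1 80. ] stapler y -60.5 58.5 x top 10.6
   top z -65 -30 51.2
   top z -30 0 50.6
   top z 0 30 50.8
   top z 30 65 50.8
```

>>> jog_arm(
  slide=[
    [-0.05,0,0],
    [-0.1,0,0],
    [-0.15,0,0],
    [-0.2,0,0],
    [-0.2,0,0],
  ],
  roll=[0,0,0,0,0],
  gripper=[2.2,2.2,2.2,2.2,2.2],
)

```text
time: 25.7
ee_pos: [527.9, -19.0, 26.9]
tcp_rot: [3.136, -0.003, 1.726]
wrist_force: [0.8, 5.2, 7.5]
gripper_width: 0.353
grasp_force: 111.8
```

>>> jog_arm(
  slide=[
    [-0.05,0,0],
    [-0.1,0,0],
    [-0.15,0,0],
    [-0.2,0,0],
    [-0.2,0,0],
  ],
  roll=[0,0,0,0,0],
  gripper=[2.2,2.2,2.2,2.2,2.2],
)

```text
time: 26.32
ee_pos: [528.0, -19.0, 26.9]
tcp_rot: [3.135, -0.007, 1.727]
wrist_force: [0.2, 9.2, 9.8]
gripper_width: 0.354
grasp_force: 112.0
```

>>> jog_arm(
  slide=[
    [0.1,0,0],
    [0.2,0,0],
    [0.2,0,0],
    [0.2,0,0],
    [0.2,0,0],
  ],
  roll=[0,0,0,0,0],
  gripper=[2.2,2.2,3.4,4.2,5.2],
)

```text
time: 26.95
ee_pos: [524.9, -20.8, 24.5]
tcp_rot: [-3.141, -0.0, 1.725]
wrist_force: [0.0, 0.1, 0.2]
gripper_width: 0.609
grasp_force: 0.0
```

>>> jog_arm(
  slide=[
    [0,0,0],
    [0,0,-0.5],
    [0,0,-3],
    [0,0,-7],
    [0,0,-12],
  ],
  roll=[0,0,0,0,0],
  gripper=[5.2,5.2,5.2,5.2,5.2],
)

```text
time: 27.58
ee_pos: [524.4, -20.7, 145.4]
tcp_rot: [-3.139, -0.001, 1.725]
wrist_force: [1.2, -0.1, -0.0]
gripper_width: 0.612
grasp_force: 0.0
```

>>> jog_arm(
  slide=[
    [-6,-1,-1],
    [-12,-2,-1],
    [-18,-3,-1],
    [-24,-4,-1],
    [-30,-5,-1],
  ],
  roll=[0,0,0,0,0],
  gripper=[5.2,5.2,5.2,5.2,5.2],
)

```text
time: 28.2
ee_pos: [521.8, -326.9, 155.2]
tcp_rot: [3.141, 0.0, 1.725]
wrist_force: [1.1, -0.1, -1.1]
gripper_width: 0.607
grasp_force: 0.0
```

Run:
```python
from st import *
print(bot.state()['ee_pos'])
for n in('top','scene'):
    q=snap(n); C=cloud(q); th=np.radians(8.8); D=C-np.array([527.35,-20,4]); x=D[...,0]*np.cos(th)+D[...,1]*np.sin(th); y=-D[...,0]*np.sin(th)+D[...,1]*np.cos(th); z=D[...,2]
    hsv=cv2.cvtColor(q['frame'],cv2.COLOR_RGB2HSV); r=(hsv[...,1]>190)&((hsv[...,0]<4)|(hsv[...,0]>175))&(hsv[...,2]>50)&(abs(x)<40)&(abs(y)<100)
    g=r&(z>42); print(n,'arm',cv2.minAreaRect(np.c_[x[g],y[g]].astype(np.float32)),'zfit',np.polyfit(y[g],z[g],1).round(3),'base y',y[r].min(),y[r].max())
    k=(abs(x)<16)&(y>60)&(y<100)&(z>28)&(z<40)&~r; print('keeper',np.percentile(y[k],[3,50,97]).round(1))
t=load('top'); s=load('scene')
cv2.imwrite('pics/fin.png',np.vstack([cv2.resize(t['frame'][120:240,130:390,::-1],(650,300)),cv2.resize(s['frame'][160:280,230:490,::-1],(650,300))]))
```

```text
[ 521.78292005 -326.94331941  155.20684868]
top arm ((-0.3379697799682617, 0.29103851318359375), (28.05518341064453, 120.1390380859375), 0.5059391856193542) zfit [4.0000e-03 4.9187e+01] base y -59.83436985253774 61.19126418116746
keeper [66.6 74.4 81.8]
scene arm ((5.416841506958008, -0.22391891479492188), (117.27261352539062, 29.641542434692383), 89.6219253540039) zfit [6.0000e-03 4.8633e+01] base y -58.92395266732768 58.3633435760675
keeper [65.4 72.4 79.4]
```

View pics/fin.png

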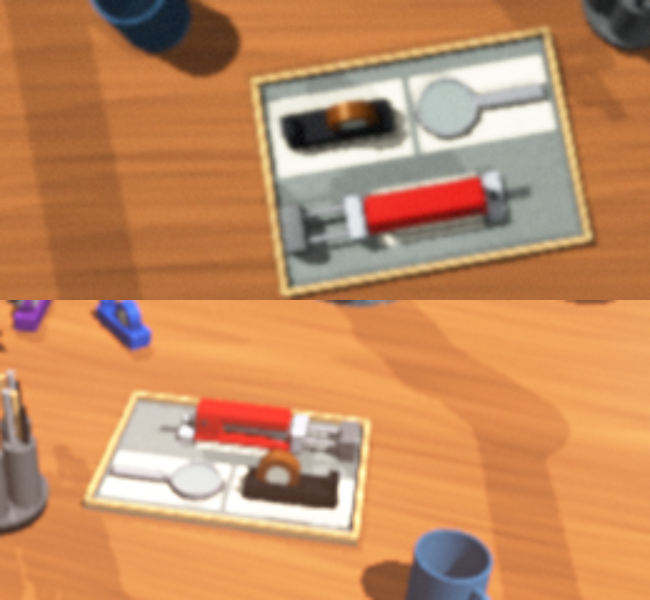

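All three lie on their drawings. The stapler (about (425,205) in the upper half) is level and on the bay line. The keeper face is pushed back to about 66 mm, which is 11 mm from rest.

```bash
python3 -c "
from rig import bot
print(bot.job_done())"
```

```text
the job is handed in; nothing more can be done
None
```

I handed the job in with the stapler clamped in its bay and the magnifier and dispenser on their outlines; the last camera check put all three within the tolerances, but the interface gave no verdict.

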